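Fit the rotor on the field centrifuge's splined spindle and hold it down

TASK

Swing the lamp aside until no part of it is over the centrifuge any more and leave it there, then take the four-cup rotor by its finger grip and put it on the upright spindle, turning it until its slots mesh with the splines and it slides down. Push it fully home against the spring collar and finish holding it: keep your grip on it and keep pressing, without letting go, as if a colleague were about to fit the lock nut. Do not disturb the cup, the tin or the carton.

Things in the scene. Friction and masses are not known exactly. Their poses are not given: they have to be found in the camera images.
- lamp_arm (a joint): Swing of the lamp arm about its upright pillar (rad): 0 = lamp head over the spindle; grows clockwise seen from above, towards the robot's left. At 0.8 or more no part of the lamp is over the centrifuge. Stops at -0.25 and 1.7. Starts between -0.1 and 0.3, stays where it is left; about 1 N at the lamp head moves it.
- lamp_pin (a point): Middle of the upright round rubber grip pin on top of the lamp head: 16 mm in diameter, 46 mm tall (23 mm above and below this point). The head below it is a white round shade 80 mm wide, 22 mm tall, underside 192 mm above the table. 177 mm from lamp_pivot horizontally.
- lamp_pivot (a point): On the upright swing axis of the lamp arm, at the top of its fixed pillar (18 mm post on a 70 mm round foot), behind and to the left of the centrifuge. The arm is a level bar 12 mm thick, 201 mm above the table; its hub's top is 208 mm above the table.
- rotor_center (a point): Centre of the loose rotor (aluminium, about 0.2 kg, 77 mm tall, standing upright on the table), on its axis, 38.5 mm above its underside; z up. On top is the finger grip: a flat-sided grey block 40 mm long along x, 16 mm wide along y, from 37 to 77 mm above the underside. Four arms along +-x and +-y carry four 22 mm cups 50 mm out, 0 to 37 mm high; 122 mm across.
- rotor_mouth (a point): Centre of the rotor's underside, the mouth of its cross-shaped slot; axes as rotor_center. The hub there is 30 mm square; the slots run along the rotor's x and y axes, right under the arms, 9 mm wide, open at the sides, 31 mm deep.
- spindle_top (a point): On the axis of the centrifuge's spindle (fixed: brake on, it does not turn), at the top of its splines, 93 mm above the table. The splines are a cross of two bars 22 mm long, 6 mm thick along its x and y. The rotor fits in any of four quarter turns with 1.5 mm play each side (about 7 degrees). A round pointed pilot nose, 9 mm in diameter, rises 9 mm higher and enters the slot at any angle.
- bowl (a point): Centre of the centrifuge's bowl floor, 55 mm above the table, at the spindle's foot. Bowl inner diameter 142 mm, outer 154 mm, rim 73 mm above the table, on a fixed white housing 160 mm square (x, y along its sides).
- collar (a joint): Spring collar round the spindle (dark disc, 36 mm in diameter): its travel down (m). 0 = up, its top 13 mm below the top of the splines; 0.008 = on its stop, 21 mm below. The hub's underside presses it: about 4 N to start it, 10 N fully down (the rotor's own weight, some 2 N, does not move it); it springs back when let go.
- cup (a point): White ceramic cup to leave alone, 68 mm wide, 75 mm tall; the point is half-way up.
- tin (a point): Closed metal instrument tin to leave alone, 79 x 119 x 39 mm; the point is half-way up.
- carton (a point): Brown carton to leave alone, 60 x 100 x 40 mm; the point is half-way up.

How it is judged (in metres and radians):
On the way, in this order (a step that is already met when the one before it is completed fails the run):
1. the lamp is swung clear of the centrifuge (value of joint lamp_arm above 0.8 rad), for 0.2 s.
2. the rotor's slots are meshed over the splines (horizontal distance between rotor_center and spindle_top below 0.004 m and angle between rotor_center's own z axis and vertical below 0.08 rad and (angle between the x axis of rotor_center and the x axis of spindle_top, either way round below 0.22 rad or angle between the x axis of rotor_center and the y axis of spindle_top, either way round below 0.22 rad) and z of rotor_center in the frame of spindle_top below 0.0315 m), for 0.1 s.
At the end, for the whole second after the job is handed in: Rotor meshed on the spindle: upright (0.08 rad), within 4 mm of the axis, turned within 0.22 rad of the splines, centre under 20 mm above the spline top; collar down more than 6 of its 8 mm; fingers on the rotor with over 2 N; lamp arm over 0.8 rad (horizontal distance between rotor_center and spindle_top below 0.004 m and angle between rotor_center's own z axis and vertical below 0.08 rad and (angle between the x axis of rotor_center and the x axis of spindle_top, either way round below 0.22 rad or angle between the x axis of rotor_center and the y axis of spindle_top, either way round below 0.22 rad) and z of rotor_center in the frame of spindle_top below 0.02 m and value of joint collar above 0.006 m and contact force between the fingers and rotor above 2 N and value of joint lamp_arm above 0.8 rad); the arm keeps its last pose, push and grip.
It fails at once if the cup is disturbed (moved by more than 30 mm or tipped) (distance of cup from where it was at the start of the episode above 0.03 m or angle between cup's own z axis and vertical above 0.4 rad).
It fails at once if the tin is disturbed (moved by more than 30 mm or tipped) (distance of tin from where it was at the start of the episode above 0.03 m or angle between tin's own z axis and vertical above 0.4 rad).
It fails at once if the carton is disturbed (moved by more than 30 mm or tipped) (distance of carton from where it was at the start of the episode above 0.03 m or angle between carton's own z axis and vertical above 0.4 rad).
It also fails if it takes over 51 s, if anything falls off the work surface, if the arm or the gripper's body presses on something with over 40 N, if the wrist force passes 120 N, or if a joint passes its speed limit or range.

ROBOT

A 7-joint arm with a two-finger parallel gripper is mounted at the origin on the work surface. World frame = base frame: x ahead of the robot, y to its left, z up, the work surface at z = 0. Lengths are in mm, angles in rad, forces in N, time in s.
With the tool pointing down it reaches from about 400 to 875 mm from the base axis. Payload 4.4 kg.
Tool frame: the origin (TCP) lies at the very end of the fingers, on their centre line; the grasp point (between the pads) lies 19 mm behind it; z points along the fingers, y is the direction in which the jaws open and shut (so a half turn about z gives the same grasp; the last joint's range is limited). The gripper opens to 85 mm and grips with 20 to 120 N. Pads are 22 mm wide; open, the fingers measure 114 mm over their backs; the gripper's body (76 mm by 85 mm) begins 54 mm behind the grasp point. The pads swing forward as they close: fully open they stand 13 mm farther back than shut.
Start: joints at [1.158, 0.628, 0.038, 1.517, -0.027, 0.996, -0.02], TCP at [220.956, -611.307, 231.313] pointing down, gripper open.
Joint ranges: [-3.06, 3.06], [-0.37, 2.12], [-1.25, 1.32], [0.18, 2.47], [-1.1, 4.24], [0.23, 1.98], [-2.94, 2.94]. Speed limits (rad/s): [2.57, 2.57, 3.14, 3.14, 3.14, 3.14, 3.14].

INTERFACE

Orientations are given as [roll, pitch, yaw] about the fixed x, y, z axes, in that order (R = Rz(yaw) Ry(pitch) Rx(roll)).
In Python, from cell import read_state, get_image, calibration, finish_job gives the robot as it stands. The module is installed in compiled form; this text tells all that it offers.
- The arm moves only by the tool apply_moves, never from a script. Its argument "increments" is a list of rows, each an object of numbers: "tx", "ty", "tz": the shift along the world's x, y, z in m; "rx", "ry", "rz": the turn, a rotation vector about the world's x, y, z in units of 5 degrees (1.0 is 5 degrees); "claw": the finger opening in m, from 0 to 0.0854. In form: [{"tx": .., "ty": .., "tz": .., "rx": .., "ry": .., "rz": .., "claw": ..}, ...]. A call has 1 to 12 rows; each row is the pose to reach, as a shift and turn from the pose commanded when the call began; what a row does not reach only later rows make up. A row lasts 1/10 s, in which the tool goes at most 50 mm and 8.59 degrees, less where a joint would pass 70% of its speed; a pose out of reach is approached as far as the arm can. A call with a gripper value outside its range is refused whole. The fingers move at their own pace and stop on an object; the grip force is fixed at half the most. Time passes only in rows, so rows that repeat a pose let the fingers close. It gives the time, the measured TCP pose, the force and the opening at its end, in the units of the state.
- read_state(): the state, without advancing time (a new reading comes with each control period).
- get_image(name): name is "scene" or "top"; returns the picture (384x512x3 uint8, red, green, blue); there is no depth.
- calibration(name): a dict with "camera_matrix" (3x3 intrinsics, pixels), "distortion" ([k1, k2, p1, p2, k3] as OpenCV has them; the pictures are not rectified), "origin" and "attitude" of the camera in the world. Camera axes: x right, y up, looking along -z (the intrinsics and any distortion apply to the point x, -y, -z); pixel columns grow to the right and rows downward; lengths in mm; the calibration is good to about 2 mm. A picture is of the moment at which its call begins. calibration takes no time and is no camera call.
- finish_job(): hands the job in, once; it reports no verdict.
The state is a dict: "clock": time; "qpos": joint angles; "qd": joint speeds; "tau": joint torques, N m; "eef_pos": TCP position; "tool_rot": TCP orientation; "force": force on the tool from outside, world axes, zero at the start; "torque": the same for the moment, N m; "width": finger opening in mm.
Only numpy, scipy, OpenCV 4.12 (cv2) and the standard library are available. Lean on these libraries where they do the work, as an engineer would, in place of code of your own. Each camera call takes 0.05 s, during which the arm holds its last target. There are 200 camera calls.

## Working session

There is one attempt and no reset: what is moved stays moved. The work goes in short steps, Python scripts to look and compute and a tool call to move; the robot and the scene stay as the last step left them, time stands still between calls to the robot, and variables do not carry over. Pictures are saved under pics/ and viewed, about 8 in all and at most 12, crops included, and the job is handed in when it is done.

Besides the shell and the picture viewer there is one more tool, called after "Call:" in YAML: its name, and indented under it one key for each argument. apply_moves: Moves the arm, as the interface text tells. Its arguments: {"type":"object","properties":{"increments":{"type":"array"}},"required":["increments"]}

```bash
mkdir -p pics; cat > h.py <<'E'
import numpy as np, cv2
from cell import *
from scipy.spatial.transform import Rotation as Ro
def cam(n):
    c=calibration(n); K=np.array(c["camera_matrix"],float); d=np.array(c["distortion"],float)
    A=np.array(c["attitude"],float); R=A if A.shape==(3,3) else Ro.from_euler('xyz',A).as_matrix()
    return K,d,R,np.array(c["origin"],float)
def ray(n,uv,z):
    K,d,R,o=cam(n); p=cv2.undistortPoints(np.array(uv,float).reshape(-1,1,2),K,d).reshape(-1,2)
    D=np.c_[p[:,0],-p[:,1],-np.ones(len(p))]@R.T
    return o+D*((z-o[2])/D[:,2:])
def proj(n,P):
    K,d,R,o=cam(n); q=(np.array(P,float).reshape(-1,3)-o)@R; q=q*[1,-1,-1]
    return cv2.projectPoints(q,np.zeros(3),np.zeros(3),K,d)[0].reshape(-1,2)
def snap(n,f,crop=None,s=1):
    im=get_image(n); b=cv2.cvtColor(im,cv2.COLOR_RGB2BGR); cv2.imwrite(f'pics/{f}_raw.png',b)
    if crop: x0,y0,x1,y1=crop; b=b[y0:y1,x0:x1]
    cv2.imwrite(f'pics/{f}.png',cv2.resize(b,None,fx=s,fy=s,interpolation=cv2.INTER_CUBIC)); return im
E
python3 - <<'E'
from h import *
for n in("scene","top"):
    snap(n,n+'0',s=1.5); print(n,calibration(n))
print(read_state())
E
```

```text
scene {'camera_matrix': array([[472.71651532,   0.        , 262.88433978],
       [  0.        , 472.71651532, 191.69139802],
       [  0.        ,   0.        ,   1.        ]]), 'distortion': array([-0.05794233,  0.        ,  0.        ,  0.        ,  0.        ]), 'origin': array([1551.11406247, -127.68188908,  912.55892552]), 'attitude': array([ 0.88931712, -0.00747199,  1.56399884])}
top {'camera_matrix': array([[459.09782607,   0.        , 250.40305823],
       [  0.        , 459.09782607, 191.09059385],
       [  0.        ,   0.        ,   1.        ]]), 'distortion': array([-0.06449745,  0.        ,  0.        ,  0.        ,  0.        ]), 'origin': array([ 488.75019099, -101.42421177, 1436.71166963]), 'attitude': array([ 0.09613803,  0.00611118, -1.57661175])}
{'clock': 0.1, 'qpos': array([ 1.15818511,  0.62924133,  0.03842286,  1.51825186, -0.02698809,
        0.99635699, -0.02000237]), 'qd': array([ 0.00062404, -0.00288039, -0.00010396, -0.00154964,  0.00050786,
       -0.00021815, -0.00242086]), 'tau': array([ 4.02030739e-03, -5.64533401e+01,  1.23087320e+00, -1.93970186e+01,
        1.13341754e-02,  5.40445384e-03,  1.87371825e-07]), 'eef_pos': array([ 220.77919923, -610.74996584,  230.49381563]), 'tool_rot': array([-3.13985245e+00,  1.41815581e-05,  3.46833415e-01]), 'force': array([-0.43141945,  0.36709135,  0.03435674]), 'torque': array([-0.00836446,  0.03395381, -0.00543818]), 'width': 85.7386115405434}
```

View pics/top0.png

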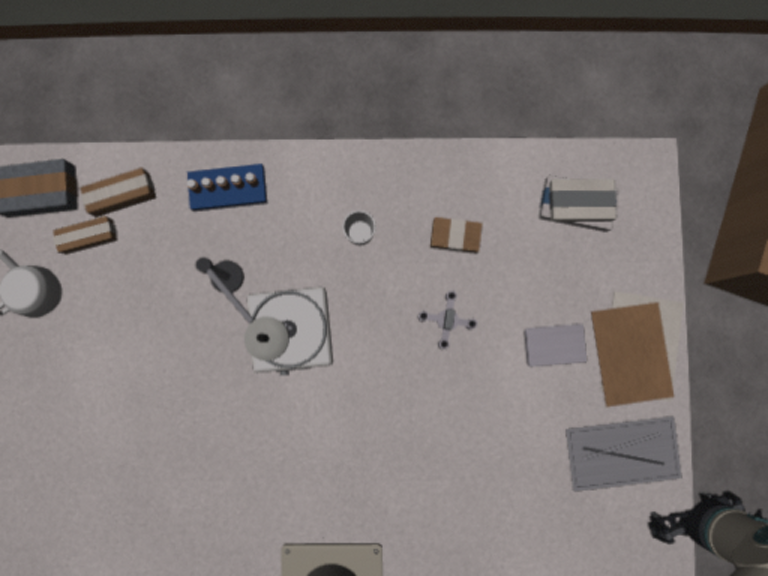

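View pics/scene0.png

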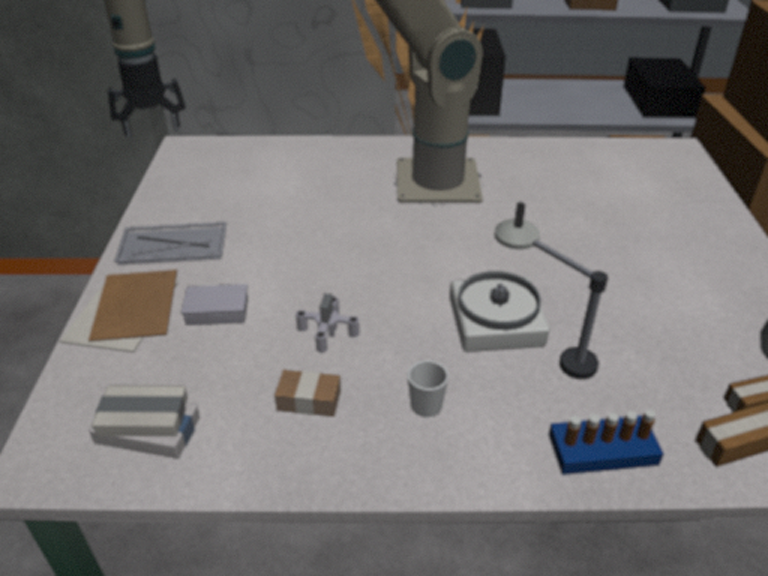

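The top view shows the lamp pin at raw (175,225), the pivot at (136,176), the spindle at (192,219) and the rotor at (298,213). The scene view agrees. Next I'll locate these more precisely.

```bash
python3 - <<'E'
from h import *
a=cv2.imread('pics/top0_raw.png'); b=cv2.imread('pics/scene0_raw.png')
A=cv2.resize(a[185:240,270:325],None,fx=7,fy=7,interpolation=cv2.INTER_CUBIC)
B=cv2.resize(a[185:255,155:225],None,fx=5.5,fy=5.5,interpolation=cv2.INTER_CUBIC)
C=cv2.resize(b[190:237,195:242],None,fx=6,fy=6,interpolation=cv2.INTER_CUBIC)
D=cv2.resize(b[175:240,295:370],None,fx=5,fy=5,interpolation=cv2.INTER_CUBIC)
M=np.zeros((800,800,3),np.uint8)
for im,(y,x) in zip((A,B,C,D),((0,0),(0,400),(400,0),(400,400))):
    im=im[:400,:400]; M[y:y+im.shape[0],x:x+im.shape[1]]=im
cv2.imwrite('pics/m1.png',cv2.resize(M,(600,600)))
R=lambda n,u,v,z: print(n,u,v,z,ray(n,[[u,v]],z)[0].round(1))
R('top',175.5,225.5,260);R('top',136,176,208);R('scene',520/1.5,205/1.5,260);R('scene',598/1.5,277/1.5,205)
R('scene',500/1.5,286/1.5,102);R('top',289/1.5,328/1.5,90)
for u,v in((451,296),(472,324),(444,344),(423,316)):R('top',u/1.5,v/1.5,37)
R('top',448/1.5,319/1.5,77)
# bowl mask
h=cv2.cvtColor(a,cv2.COLOR_BGR2HSV); print(h[195:250:6,160:225:8,2])
E
```

```text
top 175.5 225.5 260 [514.9  97.7 260. ]
top 136 176 208 [650.4 215.5 208. ]
scene 346.6666666666667 136.66666666666666 260 [521.4  99.8 260. ]
scene 398.6666666666667 184.66666666666666 205 [650.8 215.2 205. ]
scene 333.3333333333333 190.66666666666666 102 [546.9  78.1 102. ]
top 192.66666666666666 218.66666666666666 90 [538.4  76.   90. ]
top 300.6666666666667 197.33333333333334 37 [ 603.6 -247.3   37. ]
top 314.6666666666667 216.0 37 [ 546.2 -289.1   37. ]
top 296.0 229.33333333333334 37 [ 506.1 -231.6   37. ]
top 282.0 210.66666666666666 37 [ 563.2 -189.7   37. ]
top 298.6666666666667 212.66666666666666 77 [ 554.8 -236.5   77. ]
[[158 142 138 111  90 130 169  99 155]
 [130 169  77 170 169 169 109 119 153]
 [114 167 169 168 168 169 171 136 152]
 [154  82 136 132 131 169 170  82 155]
 [149 135 136 131  79 168 169 102 155]
 [154 137  21 129  85 169 170  87 155]
 [153 135 137 127 163 169 169 166 155]
 [152 144 125 110 168 169 105 169 160]
 [148 140 169 106 120  94 141 126 157]
 [149 150 152 151 100 159 155 159 155]]
```

View pics/m1.png

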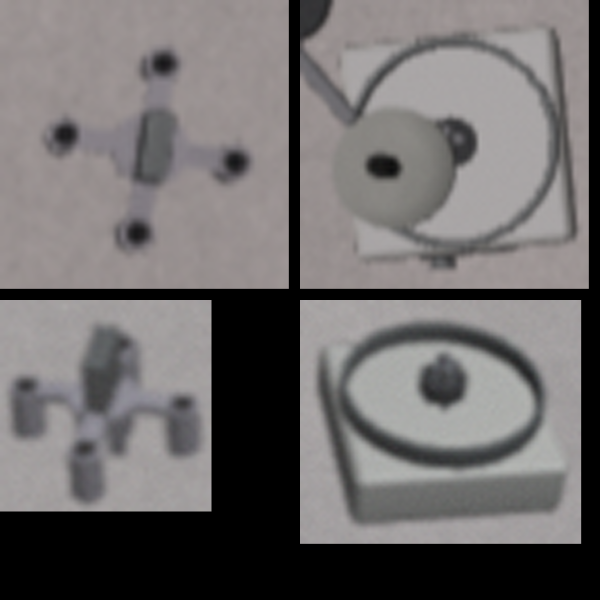

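Call:
apply_moves:
  increments:
    - {"tx":0.02,"ty":0.05,"tz":0.05,"claw":0.04}
    - {"tx":0.297,"ty":0.71,"tz":0.1,"rz":4.3,"claw":0.04}
    - {"tx":0.297,"ty":0.71,"tz":0.1,"rz":4.3,"claw":0.04}
    - {"tx":0.297,"ty":0.71,"tz":0.1,"rz":4.3,"claw":0.04}
    - {"tx":0.297,"ty":0.71,"tz":0.1,"rz":4.3,"claw":0.04}
    - {"tx":0.297,"ty":0.71,"tz":0.1,"rz":4.3,"claw":0.04}
    - {"tx":0.297,"ty":0.71,"tz":0.1,"rz":4.3,"claw":0.04}
    - {"tx":0.297,"ty":0.71,"tz":0.1,"rz":4.3,"claw":0.04}
    - {"tx":0.297,"ty":0.71,"tz":0.1,"rz":4.3,"claw":0.04}
    - {"tx":0.297,"ty":0.71,"tz":0.1,"rz":4.3,"claw":0.04}
    - {"tx":0.297,"ty":0.71,"tz":0.1,"rz":4.3,"claw":0.04}
    - {"tx":0.297,"ty":0.71,"tz":0.1,"rz":4.3,"claw":0.04}

```text
$.increments[0]: bad value
```

Call:
apply_moves:
  increments:
    - {"tx":0.02,"ty":0.05,"tz":0.05,"rx":0.0,"ry":0.0,"rz":0.0,"claw":0.04}
    - {"tx":0.297,"ty":0.71,"tz":0.1,"rx":0.0,"ry":0.0,"rz":4.3,"claw":0.04}
    - {"tx":0.297,"ty":0.71,"tz":0.1,"rx":0.0,"ry":0.0,"rz":4.3,"claw":0.04}
    - {"tx":0.297,"ty":0.71,"tz":0.1,"rx":0.0,"ry":0.0,"rz":4.3,"claw":0.04}
    - {"tx":0.297,"ty":0.71,"tz":0.1,"rx":0.0,"ry":0.0,"rz":4.3,"claw":0.04}
    - {"tx":0.297,"ty":0.71,"tz":0.1,"rx":0.0,"ry":0.0,"rz":4.3,"claw":0.04}
    - {"tx":0.297,"ty":0.71,"tz":0.1,"rx":0.0,"ry":0.0,"rz":4.3,"claw":0.04}
    - {"tx":0.297,"ty":0.71,"tz":0.1,"rx":0.0,"ry":0.0,"rz":4.3,"claw":0.04}
    - {"tx":0.297,"ty":0.71,"tz":0.1,"rx":0.0,"ry":0.0,"rz":4.3,"claw":0.04}
    - {"tx":0.297,"ty":0.71,"tz":0.1,"rx":0.0,"ry":0.0,"rz":4.3,"claw":0.04}

```text
clock: 1.1
eef_pos: [408.0, -162.0, 305.8]
tool_rot: [3.141, 0.0, 0.722]
force: [1.4, -1.1, -0.2]
width: 40.0
```

Call:
apply_moves:
  increments:
    - {"tx":0.11,"ty":0.26,"tz":0.025,"rx":0.0,"ry":0.0,"rz":0.0,"claw":0.04}
    - {"tx":0.11,"ty":0.26,"tz":0.025,"rx":0.0,"ry":0.0,"rz":0.0,"claw":0.04}
    - {"tx":0.11,"ty":0.26,"tz":0.025,"rx":0.0,"ry":0.0,"rz":0.0,"claw":0.04}
    - {"tx":0.11,"ty":0.26,"tz":0.025,"rx":0.0,"ry":0.0,"rz":0.0,"claw":0.04}
    - {"tx":0.11,"ty":0.26,"tz":0.025,"rx":0.0,"ry":0.0,"rz":0.0,"claw":0.04}
    - {"tx":0.11,"ty":0.26,"tz":0.025,"rx":0.0,"ry":0.0,"rz":0.0,"claw":0.04}
    - {"tx":0.11,"ty":0.26,"tz":0.025,"rx":0.0,"ry":0.0,"rz":0.0,"claw":0.04}
    - {"tx":0.11,"ty":0.26,"tz":0.025,"rx":0.0,"ry":0.0,"rz":0.0,"claw":0.04}
    - {"tx":0.11,"ty":0.26,"tz":0.025,"rx":0.0,"ry":0.0,"rz":0.0,"claw":0.04}

```text
clock: 2.0
eef_pos: [517.3, 94.4, 330.2]
tool_rot: [3.141, 0.002, 0.72]
force: [0.1, -0.7, 0.1]
width: 39.9
```

```bash
python3 - <<'E'
from h import *
snap('scene','s2',crop=(270,60,430,200),s=4)
s=read_state();print(s['eef_pos'],s['tool_rot'],s['force'],s['clock'],proj('scene',[s['eef_pos'],[518,99,260]]))
E
```

```text
[517.37957182  94.26485083 330.3621236 ] [3.14132011e+00 1.45938786e-03 7.19651254e-01] [-0.10335052 -0.45346602  0.14076484] 2.05 [[347.52933155 111.79926491]
 [346.18281434 135.96063746]]
```

View pics/s2.png

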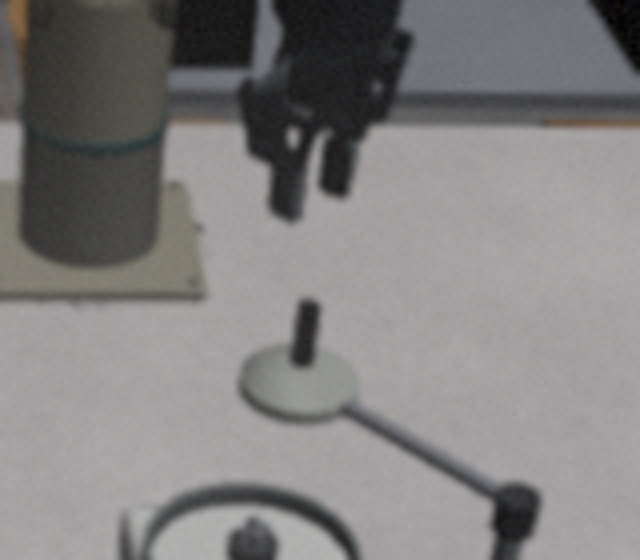

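The jaws straddle the pin (pin top at raw (347,135), as projected), so I'll descend around it.

Call:
apply_moves:
  increments:
    - {"tx":0.001,"ty":0.004,"tz":-0.03,"rx":0.0,"ry":0.0,"rz":0.0,"claw":0.04}
    - {"tx":0.001,"ty":0.004,"tz":-0.055,"rx":0.0,"ry":0.0,"rz":0.0,"claw":0.04}
    - {"tx":0.001,"ty":0.004,"tz":-0.075,"rx":0.0,"ry":0.0,"rz":0.0,"claw":0.04}
    - {"tx":0.001,"ty":0.004,"tz":-0.09,"rx":0.0,"ry":0.0,"rz":0.0,"claw":0.04}
    - {"tx":0.001,"ty":0.004,"tz":-0.104,"rx":0.0,"ry":0.0,"rz":0.0,"claw":0.04}
    - {"tx":0.001,"ty":0.004,"tz":-0.104,"rx":0.0,"ry":0.0,"rz":0.0,"claw":0.026}
    - {"tx":0.001,"ty":0.004,"tz":-0.104,"rx":0.0,"ry":0.0,"rz":0.0,"claw":0.026}

```text
clock: 2.75
eef_pos: [518.8, 99.0, 227.0]
tool_rot: [3.141, 0.0, 0.72]
force: [0.7, -0.8, -0.8]
width: 26.2
```

```bash
python3 - <<'E'
from h import *
p=np.array([650.5,215.3]); s=read_state()['eef_pos'][:2]; r=s-p; print(s,np.hypot(*r))
for k in range(1,9):
    a=-np.deg2rad(7.5*k); R=np.array([[np.cos(a),-np.sin(a)],[np.sin(a),np.cos(a)]]); print(k,((p+R@(r/np.hypot(*r)*176.5)-s)/1000).round(3),-1.5*k)
E
```

```text
[518.84007688  99.03087332] 175.64977989263255
1 [-0.015  0.018] -1.5
2 [-0.026  0.038] -3.0
3 [-0.035  0.059] -4.5
4 [-0.041  0.081] -6.0
5 [-0.044  0.104] -7.5
6 [-0.045  0.127] -9.0
7 [-0.042  0.15 ] -10.5
8 [-0.036  0.172] -12.0
```

Call:
apply_moves:
  increments:
    - {"tx":-0.007,"ty":0.009,"tz":0.0,"rx":0.0,"ry":0.0,"rz":-0.75,"claw":0.026}
    - {"tx":-0.015,"ty":0.018,"tz":0.0,"rx":0.0,"ry":0.0,"rz":-1.5,"claw":0.026}
    - {"tx":-0.026,"ty":0.038,"tz":0.0,"rx":0.0,"ry":0.0,"rz":-3.0,"claw":0.026}
    - {"tx":-0.035,"ty":0.059,"tz":0.0,"rx":0.0,"ry":0.0,"rz":-4.5,"claw":0.026}
    - {"tx":-0.041,"ty":0.081,"tz":0.0,"rx":0.0,"ry":0.0,"rz":-6.0,"claw":0.026}
    - {"tx":-0.044,"ty":0.104,"tz":0.0,"rx":0.0,"ry":0.0,"rz":-7.5,"claw":0.026}
    - {"tx":-0.045,"ty":0.127,"tz":0.0,"rx":0.0,"ry":0.0,"rz":-9.0,"claw":0.026}
    - {"tx":-0.042,"ty":0.15,"tz":0.0,"rx":0.0,"ry":0.0,"rz":-10.5,"claw":0.026}
    - {"tx":-0.039,"ty":0.162,"tz":0.0,"rx":0.0,"ry":0.0,"rz":-11.3,"claw":0.026}
    - {"tx":-0.036,"ty":0.172,"tz":0.0,"rx":0.0,"ry":0.0,"rz":-12.0,"claw":0.026}
    - {"tx":-0.036,"ty":0.172,"tz":0.0,"rx":0.0,"ry":0.0,"rz":-12.0,"claw":0.036}
    - {"tx":-0.036,"ty":0.172,"tz":0.0,"rx":0.0,"ry":0.0,"rz":-12.0,"claw":0.036}

```text
clock: 3.95
eef_pos: [483.1, 271.7, 227.4]
tool_rot: [-3.141, -0.001, -0.324]
force: [-0.5, -1.2, 0.0]
width: 36.3
```

Call:
apply_moves:
  increments:
    - {"tx":0.0,"ty":0.0,"tz":0.03,"rx":0.0,"ry":0.0,"rz":0.0,"claw":0.036}
    - {"tx":0.0,"ty":0.0,"tz":0.075,"rx":0.0,"ry":0.0,"rz":0.0,"claw":0.04}
    - {"tx":0.072,"ty":-0.51,"tz":0.1,"rx":0.0,"ry":0.0,"rz":1.8,"claw":0.05}
    - {"tx":0.072,"ty":-0.51,"tz":0.1,"rx":0.0,"ry":0.0,"rz":1.8,"claw":0.05}
    - {"tx":0.072,"ty":-0.51,"tz":0.1,"rx":0.0,"ry":0.0,"rz":1.8,"claw":0.05}
    - {"tx":0.072,"ty":-0.51,"tz":0.1,"rx":0.0,"ry":0.0,"rz":1.8,"claw":0.05}
    - {"tx":0.072,"ty":-0.51,"tz":0.1,"rx":0.0,"ry":0.0,"rz":1.8,"claw":0.05}
    - {"tx":0.072,"ty":-0.51,"tz":0.1,"rx":0.0,"ry":0.0,"rz":1.8,"claw":0.05}
    - {"tx":0.072,"ty":-0.51,"tz":0.1,"rx":0.0,"ry":0.0,"rz":1.8,"claw":0.05}
    - {"tx":0.072,"ty":-0.51,"tz":0.1,"rx":0.0,"ry":0.0,"rz":1.8,"claw":0.05}
    - {"tx":0.072,"ty":-0.51,"tz":0.1,"rx":0.0,"ry":0.0,"rz":1.8,"claw":0.05}
    - {"tx":0.072,"ty":-0.51,"tz":0.1,"rx":0.0,"ry":0.0,"rz":1.8,"claw":0.05}

```text
clock: 5.15
eef_pos: [551.7, -224.9, 326.6]
tool_rot: [3.141, -0.001, -0.168]
force: [0.7, -0.3, 0.4]
width: 49.8
```

```bash
python3 - <<'E'
from h import *
# average several frames for less noise
T=np.mean([get_image('top').astype(float) for _ in range(4)],0).astype(np.uint8)[:,:,::-1]
S=np.mean([get_image('scene').astype(float) for _ in range(4)],0).astype(np.uint8)[:,:,::-1]
cv2.imwrite('pics/T3.png',T);cv2.imwrite('pics/S3.png',S)
s=read_state();print(s['eef_pos'],s['tool_rot'],s['force'],s['clock'])
M=np.zeros((600,800,3),np.uint8)
M[:300,:400]=cv2.resize(T,(400,300)); M[300:,:400]=cv2.resize(S,(400,300))
M[:300,400:]=cv2.resize(T[204:234,172:212],(400,300),interpolation=cv2.INTER_CUBIC)
M[300:,400:]=cv2.resize(S[182:212,315:355],(400,300),interpolation=cv2.INTER_CUBIC)
cv2.imwrite('pics/m3.png',M)
E
```

```text
[ 552.54428429 -220.29094948  326.08286308] [-3.14073892e+00  4.17598961e-06 -1.65570514e-01] [-0.61188045  0.66433406  0.09013632] 5.55
```

View pics/m3.png

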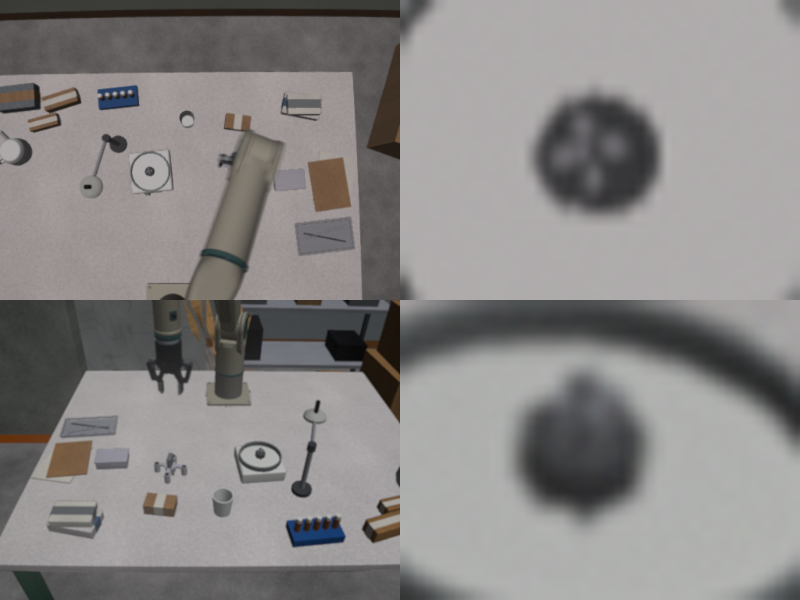

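```bash
python3 - <<'E'
from h import *
T=cv2.imread('pics/T3.png');g=cv2.GaussianBlur(cv2.resize(cv2.cvtColor(T,cv2.COLOR_BGR2GRAY)[204:234,172:212],None,fx=10,fy=10,interpolation=cv2.INTER_CUBIC),(0,0),5)
up=lambda x,y:((x+.5)/10-.5+172,(y+.5)/10-.5+204)
m=(g<125).astype(np.uint8);n,l,st,ce=cv2.connectedComponentsWithStats(m)
i=[k for k in range(1,n) if 5000<st[k,4]<30000];print(st[i])
c=ce[i[0]];print('collar',ray('top',[up(*c)],80))
loc=(g==cv2.dilate(g,np.ones((15,15))))
W=[]
for y,x in zip(*np.nonzero(loc)):
    if 8<np.hypot(x-c[0],y-c[1])<45 : w=ray('top',[up(x,y)],93)[0];W.append(w);print(x,y,g[y,x],w.round(1))
# bowl rim ring
G=cv2.cvtColor(T,cv2.COLOR_BGR2GRAY);d=(G<120).astype(np.uint8)
n,l,st,ce=cv2.connectedComponentsWithStats(d)
for k in range(1,n):
    if 40<st[k,2]<75 and 40<st[k,3]<75:
        P=np.argwhere(l==k)[:,::-1].astype(np.float32); w=ray('top',P,73)[:,:2].astype(np.float32); print('bowl',st[k],w.mean(0),cv2.minEnclosingCircle(w),cv2.fitEllipse(w))
# rotor from scene0 / lamp
print('lamp',ray('top',[(88*1.28,186*1.28)],260),ray('scene',[(317*1.28,(404-300)*1.28)],260))
S=cv2.imread('pics/S3.png')
gs=cv2.cvtColor(S,cv2.COLOR_BGR2GRAY)
print('scene nose', ray('scene',[(315+18.3,182+7.5)],102))
E
```

```text
[[  134    94   126   121 12040]]
collar [[537.72517789  81.45373963  80.        ]]
182 124 96 [546.3  84.3  93. ]
181 125 96 [546.   84.6  93. ]
182 125 96 [546.   84.3  93. ]
183 125 96 [546.  84.  93.]
184 125 96 [546.   83.7  93. ]
181 126 96 [545.7  84.5  93. ]
182 126 96 [545.7  84.3  93. ]
183 126 96 [545.7  84.   93. ]
184 126 96 [545.7  83.7  93. ]
181 127 96 [545.4  84.5  93. ]
182 127 96 [545.4  84.3  93. ]
183 127 96 [545.4  84.   93. ]
184 127 96 [545.4  83.7  93. ]
181 128 96 [545.1  84.5  93. ]
182 128 96 [545.1  84.3  93. ]
183 128 96 [545.1  84.   93. ]
184 128 96 [545.1  83.7  93. ]
181 129 96 [544.8  84.5  93. ]
182 129 96 [544.8  84.3  93. ]
183 129 96 [544.8  84.   93. ]
184 129 96 [544.8  83.7  93. ]
181 130 96 [544.6  84.5  93. ]
182 130 96 [544.5  84.2  93. ]
183 130 96 [544.5  84.   93. ]
184 130 96 [544.5  83.7  93. ]
183 131 96 [544.3  84.   93. ]
212 145 97 [540.1  75.4  93. ]
213 145 97 [540.1  75.1  93. ]
212 146 97 [539.8  75.4  93. ]
213 146 97 [539.8  75.1  93. ]
214 146 97 [539.8  74.8  93. ]
168 152 98 [538.1  88.3  93. ]
169 152 98 [538.1  88.   93
[... 893 characters left out ...]
 93. ]
166 157 98 [536.7  88.9  93. ]
167 157 98 [536.7  88.6  93. ]
168 157 98 [536.7  88.3  93. ]
193 177 93 [530.8  80.9  93. ]
bowl [167 192  55  58 473] [530.5733   64.81143] ((537.9412231445312, 61.11991500854492), 95.78809356689453) ((536.114990234375, 74.14319610595703), (157.97096252441406, 158.6340789794922), 118.28421783447266)
bowl [ 394  202   55   69 2937] [ 482.9303 -601.042 ] ((483.00738525390625, -601.4175415039062), 115.10140228271484) ((483.2823486328125, -601.173828125), (134.4140167236328, 183.08966064453125), 97.86624908447266)
lamp [[483.15599134 260.04013355 260.        ]] [[502.39773567 258.24388035 260.        ]]
scene nose [[541.81112653  78.61635522 102.        ]]
```

```bash
python3 - <<'E'
from h import *
for n,f,(x0,y0,x1,y1) in(('top','top0_raw',(270,185,325,240)),('scene','scene0_raw',(195,190,242,237))):
    g=cv2.cvtColor(cv2.imread(f'pics/{f}.png'),cv2.COLOR_BGR2GRAY)[y0:y1,x0:x1]
    g=cv2.GaussianBlur(cv2.resize(g,None,fx=8,fy=8,interpolation=cv2.INTER_CUBIC),(0,0),4)
    m=(g<(75 if n=='top' else 80)).astype(np.uint8);k,l,st,ce=cv2.connectedComponentsWithStats(m)
    for i in range(1,k):
        if st[i,4]>200:
            uv=((ce[i]+.5)/8-.5+[x0,y0]);print(n,st[i,4],uv.round(2),ray(n,[uv],37)[0].round(1))
E
```

```text
top 755 [300.68 196.67] [ 605.6 -247.4   37. ]
top 805 [281.98 210.28] [ 564.4 -189.6   37. ]
top 821 [314.33 215.53] [ 547.7 -288.1   37. ]
top 816 [295.72 228.92] [ 507.3 -230.8   37. ]
scene 237 [221.27 199.5 ] [ 507.7 -233.9   37. ]
scene 3186 [217.1  208.36] [ 546.5 -243.3   37. ]
scene 280 [200.24 208.7 ] [ 548.1 -290.6   37. ]
scene 252 [235.05 212.67] [ 564.7 -192.    37. ]
scene 332 [213.28 222.62] [ 605.6 -249.7   37. ]
```

Call:
apply_moves:
  increments:
    - {"tx":0.004,"ty":-0.02,"tz":-0.04,"rx":0.0,"ry":0.0,"rz":0.0,"claw":0.05}
    - {"tx":0.004,"ty":-0.02,"tz":-0.08,"rx":0.0,"ry":0.0,"rz":0.0,"claw":0.05}
    - {"tx":0.004,"ty":-0.02,"tz":-0.12,"rx":0.0,"ry":0.0,"rz":0.0,"claw":0.05}
    - {"tx":0.004,"ty":-0.02,"tz":-0.16,"rx":0.0,"ry":0.0,"rz":0.0,"claw":0.05}
    - {"tx":0.004,"ty":-0.02,"tz":-0.19,"rx":0.0,"ry":0.0,"rz":0.0,"claw":0.05}
    - {"tx":0.004,"ty":-0.02,"tz":-0.2,"rx":0.0,"ry":0.0,"rz":0.0,"claw":0.05}
    - {"tx":0.004,"ty":-0.02,"tz":-0.2,"rx":0.0,"ry":0.0,"rz":0.0,"claw":0.05}
    - {"tx":0.004,"ty":-0.02,"tz":-0.2,"rx":0.0,"ry":0.0,"rz":0.0,"claw":0.05}

```text
clock: 6.35
eef_pos: [557.8, -241.9, 127.4]
tool_rot: [3.141, -0.003, -0.167]
force: [0.3, 0.0, -0.1]
width: 49.9
```

Call:
apply_moves:
  increments:
    - {"tx":-0.001,"ty":0.002,"tz":-0.03,"rx":0.0,"ry":0.0,"rz":0.0,"claw":0.05}
    - {"tx":-0.001,"ty":0.002,"tz":-0.055,"rx":0.0,"ry":0.0,"rz":0.0,"claw":0.05}
    - {"tx":-0.001,"ty":0.002,"tz":-0.073,"rx":0.0,"ry":0.0,"rz":0.0,"claw":0.05}
    - {"tx":-0.001,"ty":0.002,"tz":-0.084,"rx":0.0,"ry":0.0,"rz":0.0,"claw":0.05}
    - {"tx":-0.001,"ty":0.002,"tz":-0.084,"rx":0.0,"ry":0.0,"rz":0.0,"claw":0.03}
    - {"tx":-0.001,"ty":0.002,"tz":-0.084,"rx":0.0,"ry":0.0,"rz":0.0,"claw":0.02}
    - {"tx":-0.001,"ty":0.002,"tz":-0.084,"rx":0.0,"ry":0.0,"rz":0.0,"claw":0.005}
    - {"tx":-0.001,"ty":0.002,"tz":-0.084,"rx":0.0,"ry":0.0,"rz":0.0,"claw":0.005}
    - {"tx":-0.001,"ty":0.002,"tz":-0.084,"rx":0.0,"ry":0.0,"rz":0.0,"claw":0.005}
    - {"tx":-0.001,"ty":0.002,"tz":-0.084,"rx":0.0,"ry":0.0,"rz":0.0,"claw":0.005}

```text
clock: 7.35
eef_pos: [556.8, -240.4, 43.5]
tool_rot: [3.141, -0.003, -0.168]
force: [0.5, -0.3, 7.3]
width: 15.3
```

Call:
apply_moves:
  increments:
    - {"tx":0.0,"ty":0.0,"tz":0.02,"rx":0.0,"ry":0.0,"rz":0.0,"claw":0.005}
    - {"tx":0.0,"ty":0.0,"tz":0.06,"rx":0.0,"ry":0.0,"rz":0.0,"claw":0.005}
    - {"tx":0.0,"ty":0.0,"tz":0.1,"rx":0.0,"ry":0.0,"rz":0.0,"claw":0.005}
    - {"tx":0.0,"ty":0.02,"tz":0.135,"rx":0.0,"ry":0.0,"rz":0.5,"claw":0.005}
    - {"tx":-0.003,"ty":0.06,"tz":0.14,"rx":0.0,"ry":0.0,"rz":1.0,"claw":0.005}
    - {"tx":-0.006,"ty":0.1,"tz":0.14,"rx":0.0,"ry":0.0,"rz":1.7,"claw":0.005}
    - {"tx":-0.009,"ty":0.14,"tz":0.14,"rx":0.0,"ry":0.0,"rz":2.4,"claw":0.005}
    - {"tx":-0.012,"ty":0.18,"tz":0.14,"rx":0.0,"ry":0.0,"rz":3.2,"claw":0.005}
    - {"tx":-0.015,"ty":0.22,"tz":0.14,"rx":0.0,"ry":0.0,"rz":3.8,"claw":0.005}
    - {"tx":-0.016,"ty":0.26,"tz":0.14,"rx":0.0,"ry":0.0,"rz":4.3,"claw":0.005}
    - {"tx":-0.017,"ty":0.295,"tz":0.14,"rx":0.0,"ry":0.0,"rz":4.3,"claw":0.005}
    - {"tx":-0.017,"ty":0.315,"tz":0.14,"rx":0.0,"ry":0.0,"rz":4.3,"claw":0.005}

```text
clock: 8.55
eef_pos: [537.8, 79.1, 182.1]
tool_rot: [-3.14, -0.0, 0.211]
force: [-0.5, 0.4, -1.9]
width: 15.2
```

Call:
apply_moves:
  increments:
    - {"tx":0.0,"ty":0.006,"tz":0.0,"rx":0.0,"ry":0.0,"rz":0.0,"claw":0.005}
    - {"tx":0.0,"ty":0.006,"tz":0.0,"rx":0.0,"ry":0.0,"rz":0.0,"claw":0.005}
    - {"tx":0.0,"ty":0.006,"tz":0.0,"rx":0.0,"ry":0.0,"rz":0.0,"claw":0.005}

```text
clock: 8.85
eef_pos: [538.6, 79.1, 181.9]
tool_rot: [3.14, 0.0, 0.205]
force: [0.4, -0.0, -2.1]
width: 15.5
```

```bash
python3 - <<'E'
from h import *
S=np.mean([get_image('scene').astype(float) for _ in range(4)],0).astype(np.uint8)[:,:,::-1]
T=np.mean([get_image('top').astype(float) for _ in range(4)],0).astype(np.uint8)[:,:,::-1]
cv2.imwrite('pics/T4.png',T);cv2.imwrite('pics/S4.png',S)
s=read_state();print(s['eef_pos'],s['tool_rot'],s['force'],s['clock'],s['width'])
M=np.zeros((600,800,3),np.uint8)
M[:,:500]=cv2.resize(S[130:230,290:373],(500,600),interpolation=cv2.INTER_CUBIC)
M[:300,500:]=cv2.resize(T[180:260,150:230],(300,300),interpolation=cv2.INTER_CUBIC)
M[300:,500:]=cv2.resize(S[60:300,200:440],(300,300))
cv2.imwrite('pics/m4.png',M)
e=s['eef_pos'];print(proj('scene',[e,[e[0],e[1],e[2]-6.5],[540,80.5,102],[540,80.5,93]]))
E
```

```text
[538.62480755  80.62152711 181.89899066] [ 3.14150801e+00 -1.20105512e-05  2.06359710e-01] [ 0.30982705 -0.20800964 -1.8754847 ] 9.25 15.577059977780305
[[336.94963716 165.20523073]
 [336.69194854 167.1927167 ]
 [333.90171713 189.08848872]
 [333.56949463 191.6311424 ]]
```

View pics/m4.png

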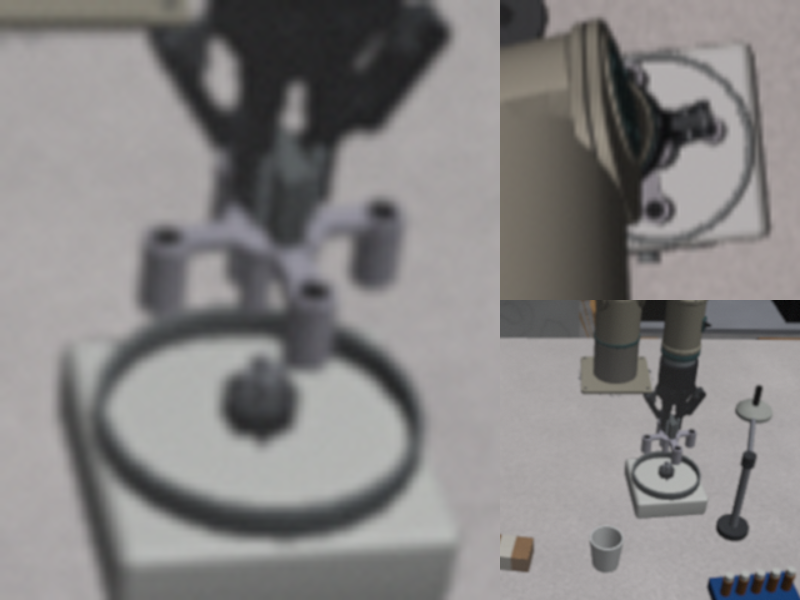

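```bash
python3 - <<'E'
from h import *
z=175.4
def cs(f,x0,y0,x1,y1,th):
    g=cv2.cvtColor(cv2.imread(f'pics/{f}.png'),cv2.COLOR_BGR2GRAY)[y0:y1,x0:x1]
    g=cv2.GaussianBlur(cv2.resize(g,None,fx=8,fy=8,interpolation=cv2.INTER_CUBIC),(0,0),4)
    k,l,st,ce=cv2.connectedComponentsWithStats((g<th).astype(np.uint8))
    return [((ce[i]+.5)/8-.5+[x0,y0],st[i,4]) for i in range(1,k) if st[i,4]>60]
for n,f,b,th in(('scene','S4',(311,160,326,176),80),('scene','S4',(347,158,360,172),80),('scene','S4',(336,173,349,184),80),('top','T4',(203,208,214,222),75),('top','T4',(186,230,200,242),75)):
    for uv,a in cs(f,*b,th): print(n,b,a,uv.round(2),ray(n,[uv],z)[0].round(1))
print('nose scene',ray('scene',[(290+262/6.02-.4,130+360/6-.4)],102))
# dark spindle blob in scene S3: bottom bump & columns
for uv,a in cs('S3',318,184,350,208,120): print(uv,a,ray('scene',[uv],86))
E
```

```text
scene (311, 160, 326, 176) 320 [317.12 169.21] [547.9  27.6 175.4]
scene (311, 160, 326, 176) 406 [315.25 174.08] [569.3  20.7 175.4]
scene (347, 158, 360, 172) 444 [353.06 165.03] [528.6 125.9 175.4]
scene (347, 158, 360, 172) 678 [350.87 169.99] [550.9 116.6 175.4]
scene (336, 173, 349, 184) 474 [341.49 178.24] [586.8  86.8 175.4]
scene (336, 173, 349, 184) 795 [338.4  182.35] [604.1  76.5 175.4]
top (203, 208, 214, 222) 2003 [204.37 212.37] [552.4  32.6 175.4]
top (186, 230, 200, 242) 935 [186.35 233.84] [493.8  81.9 175.4]
top (186, 230, 200, 242) 984 [190.74 235.51] [489.1  69.9 175.4]
nose scene [[542.25086151  78.07051275 102.        ]]
[336.06080063 185.66087071] 7135 [[504.51963651  92.66755988  86.        ]]
[332.63403713 196.62239987] 8389 [[553.15835298  77.01094327  86.        ]]
```

Call:
apply_moves:
  increments:
    - {"tx":0.0,"ty":0.001,"tz":-0.01,"rx":0.0,"ry":0.0,"rz":0.0,"claw":0.005}
    - {"tx":0.0,"ty":0.0015,"tz":-0.025,"rx":0.0,"ry":0.0,"rz":0.0,"claw":0.005}
    - {"tx":0.0,"ty":0.0015,"tz":-0.034,"rx":0.0,"ry":0.0,"rz":0.0,"claw":0.005}
    - {"tx":0.0,"ty":0.0015,"tz":-0.038,"rx":0.0,"ry":0.0,"rz":0.0,"claw":0.005}
    - {"tx":0.0,"ty":0.0015,"tz":-0.041,"rx":0.0,"ry":0.0,"rz":0.0,"claw":0.005}
    - {"tx":0.0,"ty":0.0015,"tz":-0.041,"rx":0.0,"ry":0.0,"rz":0.0,"claw":0.005}
    - {"tx":0.0,"ty":0.0015,"tz":-0.041,"rx":0.0,"ry":0.0,"rz":0.0,"claw":0.005}

```text
clock: 9.95
eef_pos: [538.9, 82.6, 141.2]
tool_rot: [3.142, -0.001, 0.207]
force: [0.5, 0.5, -1.3]
width: 15.3
```

Call:
apply_moves:
  increments:
    - {"tx":0.0,"ty":0.0,"tz":-0.002,"rx":0.0,"ry":0.0,"rz":0.0,"claw":0.005}
    - {"tx":0.0,"ty":0.0,"tz":-0.004,"rx":0.0,"ry":0.0,"rz":0.0,"claw":0.005}
    - {"tx":0.0,"ty":0.0,"tz":-0.006,"rx":0.0,"ry":0.0,"rz":0.0,"claw":0.005}
    - {"tx":0.0,"ty":0.0,"tz":-0.008,"rx":0.0,"ry":0.0,"rz":0.0,"claw":0.005}
    - {"tx":0.0,"ty":0.0,"tz":-0.008,"rx":0.0,"ry":0.0,"rz":0.0,"claw":0.005}

```text
clock: 10.45
eef_pos: [538.4, 82.6, 132.6]
tool_rot: [3.142, 0.001, 0.207]
force: [0.1, 0.3, -2.8]
width: 15.4
```

Call:
apply_moves:
  increments:
    - {"tx":0.0,"ty":0.0,"tz":-0.003,"rx":0.0,"ry":0.0,"rz":0.0,"claw":0.005}
    - {"tx":0.0,"ty":0.0,"tz":-0.006,"rx":0.0,"ry":0.0,"rz":0.0,"claw":0.005}
    - {"tx":0.0,"ty":0.0,"tz":-0.009,"rx":0.0,"ry":0.0,"rz":0.0,"claw":0.005}
    - {"tx":0.0,"ty":0.0,"tz":-0.011,"rx":0.0,"ry":0.0,"rz":0.0,"claw":0.005}
    - {"tx":0.0,"ty":0.0,"tz":-0.013,"rx":0.0,"ry":0.0,"rz":0.0,"claw":0.005}
    - {"tx":0.0,"ty":0.0,"tz":-0.013,"rx":0.0,"ry":0.0,"rz":0.0,"claw":0.005}

```text
clock: 11.05
eef_pos: [538.6, 82.6, 120.1]
tool_rot: [3.142, -0.0, 0.207]
force: [-1.0, -0.1, 4.9]
width: 15.0
```

Call:
apply_moves:
  increments:
    - {"tx":0.0,"ty":0.0,"tz":-0.002,"rx":0.0,"ry":0.0,"rz":0.0,"claw":0.005}
    - {"tx":0.0,"ty":0.0,"tz":-0.004,"rx":0.0,"ry":0.0,"rz":0.0,"claw":0.005}
    - {"tx":0.0,"ty":0.0,"tz":-0.006,"rx":0.0,"ry":0.0,"rz":0.0,"claw":0.005}
    - {"tx":0.0,"ty":0.0,"tz":-0.006,"rx":0.0,"ry":0.0,"rz":0.0,"claw":0.005}
    - {"tx":0.0,"ty":0.0,"tz":-0.006,"rx":0.0,"ry":0.0,"rz":0.0,"claw":0.005}

```text
clock: 11.55
eef_pos: [538.6, 82.6, 115.4]
tool_rot: [3.142, -0.001, 0.207]
force: [-3.9, -0.9, 14.9]
width: 15.1
```

Call:
apply_moves:
  increments:
    - {"tx":0.0,"ty":0.0,"tz":-0.001,"rx":0.0,"ry":0.0,"rz":0.0,"claw":0.005}
    - {"tx":0.0,"ty":0.0,"tz":-0.0015,"rx":0.0,"ry":0.0,"rz":0.0,"claw":0.005}
    - {"tx":0.0,"ty":0.0,"tz":-0.0015,"rx":0.0,"ry":0.0,"rz":0.0,"claw":0.005}
    - {"tx":0.0,"ty":0.0,"tz":-0.0015,"rx":0.0,"ry":0.0,"rz":0.0,"claw":0.005}

```text
clock: 11.95
eef_pos: [538.8, 82.7, 115.3]
tool_rot: [3.142, -0.001, 0.207]
force: [-7.0, -1.2, 25.9]
width: 15.0
```

```bash
python3 - <<'E'
from h import *
S=np.mean([get_image('scene').astype(float) for _ in range(4)],0).astype(np.uint8)[:,:,::-1]
s=read_state();print(s['eef_pos'],s['tool_rot'],s['force'],s['clock'],s['width'])
M=np.zeros((600,800,3),np.uint8)
M[:,:500]=cv2.resize(S[130:230,290:373],(500,600),interpolation=cv2.INTER_CUBIC)
M[300:,500:]=cv2.resize(S[60:300,200:440],(300,300))
cv2.imwrite('pics/m5.png',M)
E
```

```text
[538.76640117  82.62356622 115.31236576] [ 3.14147663e+00 -1.41525086e-03  2.07039566e-01] [-6.6052277  -0.13655256 25.34055444] 12.15 14.858727233613406
```

View pics/m5.png

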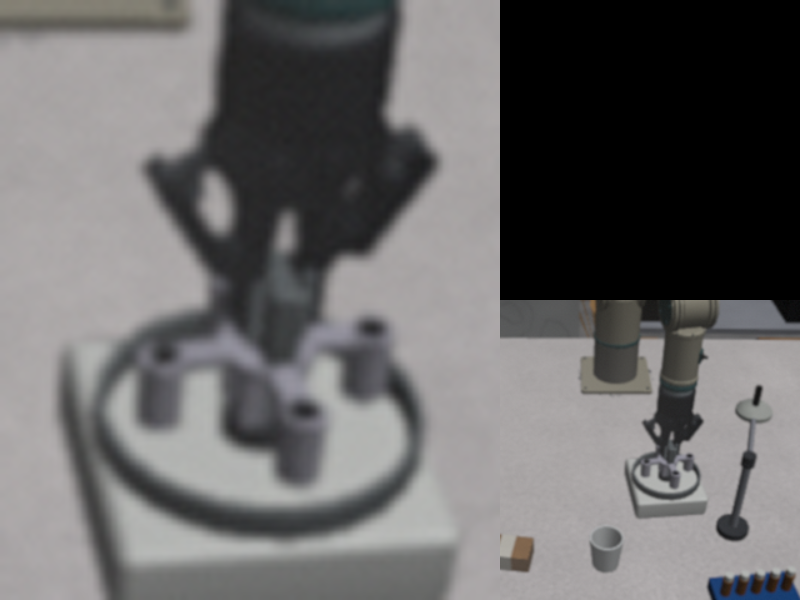

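The rotor sits centred in the bowl (hub at about crop (285,375)). Pressing 1.5 mm further only raised the force and TCP z stayed at 115.3 mm, so it is on the stop. The lamp is clear, so I'm handing in.

```bash
python3 -c "
from cell import *
print(finish_job()); s=read_state(); print(s['eef_pos'],s['force'],s['width'],s['clock'])"
```

```text
the job is handed in; nothing more can be done
None
the job is handed in; nothing more can be done
```

The lamp is swung clear, and the rotor is meshed on the spindle and pressed fully home, still gripped and under load. I handed the job in at about 12 s of the 51 s allowed; no verdict is reported.

- **Lamp:** I swung it by its pin to an estimated 1.2 rad, based on the gripper's path around the pivot. The pictures show it clear of the centrifuge, and it stayed there.
- **Rotor:** I took it by the finger grip and turned it to the splines, which I measured at about 12° in the top view. It slid down with no sign of jamming.
- **Last check:** the tool stopped at z = 115.3 mm; I had predicted 115.5 mm for the collar on its stop. Commanding another 1.5 mm raised the upward force from 15 N to about 25 N without further travel. The grip opening was about 15 mm on the 16 mm block. There is also about 7 N of sideways force from this pressing.
- **Disagreement:** the two cameras differed by about 3 mm on where the spindle stands. I used the top camera because it agreed with the robot's own position for the held rotor, and the clean fit supports that.
- **Cup, tin and carton:** I never came near them. The last picture shows the cup and carton standing; I did not measure them again, and the tin was outside that picture.

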